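# Key in the beat tester and slide its walnut cover back onto the pins

### The job

Draw the walnut cover of the tortoiseshell beat tester back along its guides until all four keys are uncovered, then press the white, the yellow and the blue key fully, one at a time in that order, leaving the red key alone. Then slide the cover the other way until it has dropped over its four brass pins and lies flat and fully home, without lifting it out of its guides, and leave the loose things lying about on the desk where they are.

Things in the scene. Friction and masses are not known exactly. Their poses are not given: they have to be found in the camera images.
- case: Fixed beat tester in a mottled amber tortoiseshell case. Origin: underside, below the centre of the key bay; z up; y is the cover's sliding direction. The cover's channel (y -61.5 to 188.5 mm, x +-56.5) lies between guide and end walls 6 mm thick, tops at z 62 mm. From y -61.5 to 61.5 is the key bay, from 61.5 to 188.5 the ledge. Beside it, x 62.5 to 110.5, a meter console 52 mm high.
- seat_centre (a point): Centre of the key bay at seat height, 50 mm above the case's underside; axes as the case. The seat is a flat rim round a well (x +-36.5, y +-43.5 mm) that holds four keys. Four round-topped brass pins, 6 mm across, 5.5 mm high, stand on it at (x,y) = (+-45, 0) and (+-28, -48) mm. The end wall is at y -61.5 mm.
- ledge_centre (a point): Centre of the parking ledge, a flat surface 113 x 127 mm, 56 mm above the case's underside, level with the pin tops (6 mm above the seat); at case (0, 125) mm. Its edge, a 6 mm step down to the seat, is at case y 61.5 mm.
- cover: Loose walnut plate, 110 (x) by 120 (y) by 8 mm, 0.11 to 0.22 kg, axes as the case. Origin: centre of underside. 10 x 13 mm slots match the pins. It starts half open over two keys. Pushed to -y it slides on ledge and pin tops to the end wall, then drops over the pins; origin then within 2 mm of seat_centre. Keys are clear when its origin is at case y above 95 mm (limit 128).
- cover_knob (a point): Centre of the top of the cover's brass knob, a cylinder 20 mm across standing 24 mm above the plate's top face, at (0, 32) mm in the cover's frame; this point is 32 mm above the cover's origin.
- white_key_top (a point): Centre of the top of the round white spring key, 20 mm across; unpressed it is 46 mm above the case's underside. The four keys stand in the well at (x,y) = (+-18, +-20) mm of the case, in any arrangement of colours.
- white_key (a joint): How far the white key is pressed, in m: 0 is up, 0.006 fully down; it springs back. Pressed counts from 0.004; about 5 N holds it fully down.
- yellow_key_top (a point): Centre of the top of the round yellow spring key, 20 mm across; unpressed it is 46 mm above the case's underside. The four keys stand in the well at (x,y) = (+-18, +-20) mm of the case, in any arrangement of colours.
- yellow_key (a joint): How far the yellow key is pressed, in m: 0 is up, 0.006 fully down; it springs back. Pressed counts from 0.004; about 5 N holds it fully down.
- blue_key_top (a point): Centre of the top of the round blue spring key, 20 mm across; unpressed it is 46 mm above the case's underside. The four keys stand in the well at (x,y) = (+-18, +-20) mm of the case, in any arrangement of colours.
- blue_key (a joint): How far the blue key is pressed, in m: 0 is up, 0.006 fully down; it springs back. Pressed counts from 0.004; about 5 N holds it fully down.
- red_key_top (a point): Centre of the top of the round red spring key, 20 mm across; unpressed it is 46 mm above the case's underside. The four keys stand in the well at (x,y) = (+-18, +-20) mm of the case, in any arrangement of colours.
- red_key (a joint): How far the red key is pressed, in m: 0 is up, 0.006 fully down; it springs back. Pressed counts from 0.004; about 5 N holds it fully down.
- ratchet_wheel: Bystander: loose brass ratchet wheel, 60 mm across the teeth, 12 mm high, flat on the desk beside the case. Origin: centre of underside.
- nickel_weight: Bystander: loose nickel sliding weight, 16 x 30 x 28 mm, standing on the desk beside the case. Origin: centre of underside.
- screwdriver: Bystander: loose screwdriver, 160 mm long, lying on the desk.
- screw_jar: Bystander: small amber jar, 48 mm across, 60 mm high. Origin: centre of underside.
- loupe: Bystander: small black eyeglass loupe, 32 mm across, 30 mm high. Origin: centre of underside.
There are look-alikes about, which are no part of the job. What is shaped like the cover but orange or pink is not meant.

How it is judged:
By the outcome, as a careful person would: the job done as asked, in the order asked, and still so for the second after the job is handed in, with the robot touching nothing.
It also fails if it takes over 54 s, if anything falls off the work surface, if the arm or the gripper's body presses on something with over 40 N, if the wrist force passes 120 N, or if a joint passes its speed limit or range.

### The arm

A 6-joint arm with a two-finger parallel gripper is mounted at the origin on the work surface. World frame = base frame: x ahead of the robot, y to its left, z up, the work surface at z = 0. Lengths are in m, angles in rad, forces in N, time in s.
With the tool pointing down it reaches from about 0.25 to 0.725 m from the base axis. Payload 4 kg.
Tool frame: the origin (TCP) lies at the very end of the fingers, on their centre line; the grasp point (between the pads) lies 19 mm behind it; z points along the fingers, y is the line along which they close (so a half turn about z gives the same grasp; the last joint's range is limited). The gripper opens to 85 mm and grips with 20 to 120 N. Pads are 22 mm wide; open, the fingers measure 114 mm over their backs; the gripper's body (76 mm by 85 mm) begins 54 mm behind the grasp point. The pads swing forward as they close: fully open they stand 13 mm farther back than shut.
Start: joints at [-1.101, 0.241, 0.005, 1.335, 0, 1.571], TCP at [0.226, -0.446, 0.231] pointing down, gripper open.
Joint ranges: [-2.72, 2.72], [-1.05, 1.87], [-1.09, 1.28], [-1.99, 2.15], [-1.42, 1.44], [-3.14, 3.14]. Speed limits (rad/s): [2.79, 2.79, 3.14, 3.14, 3.14, 3.14].

### API

Orientations are given as a unit quaternion [x, y, z, w].
In Python, from workcell import * gives the robot as it stands. The module is installed in compiled form; this text tells all that it offers.
- The arm moves only by the tool send_rows, never from a script. Its argument "steps" is text: rows parted by semicolons, each of 7 numbers parted by spaces: the opening, from -1 (shut) to 1 (fully open), then the shift along the world's x, y, z in m, then the turn, a rotation vector about the world's x, y, z in rad. A call has exactly 5 rows; each row shifts and turns the commanded pose from where the row before left it; what a row does not reach is not made up. A row lasts 1/12 s, in which the tool goes at most 41.7 mm and 7.16 degrees, less where a joint would pass 70% of its speed; a pose out of reach is approached as far as the arm can. A call is refused whole if a number of a shift passes 0.0417 or a number of a turn 0.125, either way. A call with a gripper value outside its range is refused whole. The fingers move at their own pace and stop on an object; the grip force is fixed at half the most. Time passes only in rows, so rows that do not move let the fingers close, or fill a call up. It gives the time, the measured TCP pose, the force, the opening and the grip force at its end, in the units of the state.
- get_obs(): the state, without advancing time (a new reading comes with each control period).
- camera(name): name is "scene" or "top"; returns a dict with "frame" (384x512x3 uint8, red, green, blue), "range_z" (384x512 float32, m along the optical axis (not along the pixel's ray), 0 where there is no reading), "camera_matrix" (3x3 intrinsics, pixels), "k1" (the pictures are not rectified: a ray, as slopes to the right and down, at radius r is drawn at 1 + k1 r^2 times it, then the intrinsics apply), "extrinsics" (4x4, takes a point from world to camera coordinates). Camera axes: x right, y down, z forward; pixel columns grow to the right and rows downward; lengths in m; the calibration is good to about 2 mm. A picture is of the moment at which its call begins.
- job_done(): hands the job in; it is judged then, once.
The state is a dict: "clock": time; "joint_pos": joint angles; "joint_vel": joint speeds; "tau": joint torques, N m; "eef_pos": TCP position; "tool_rot": TCP orientation; "ft_force": force on the tool from outside, world axes, zero at the start; "ft_torque": the same for the moment, N m; "grip_width": finger opening in m; "grasp_force": force on a finger pad.
Only numpy, scipy, OpenCV 4.12 (cv2) and the standard library are available. Lean on these libraries where they do the work, as an engineer would, in place of code of your own. Each camera call takes 0.05 s, during which the arm holds its last target. There are 200 camera calls.

## Working session

There is one attempt and no reset: what is moved stays moved. The work goes in short steps, Python scripts to look and compute and a tool call to move; the robot and the scene stay as the last step left them, time stands still between calls to the robot, and variables do not carry over. Pictures are saved under pics/ and viewed, at most 10 in all, crops included, and the job is handed in when it is done.

Besides the shell and the picture viewer there is one more tool, called after "Request:" by a JSON object that holds its "op" and its "data", one argument or row to a line. send_rows: Moves the arm, as the interface text tells. Its arguments: {"type":"object","properties":{"steps":{"type":"string"}},"required":["steps"]}

```bash
mkdir -p pics; cat > h.py <<'E'
from workcell import *
import numpy as np, cv2
def grab(n):
    c=camera(n); np.savez(''+n+'.npz',**c); return c
def ray(c,uv):
    K=np.array(c['camera_matrix']);k1=float(c['k1']);E=np.array(c['extrinsics'])
    uv=np.atleast_2d(np.array(uv,float))
    d=np.c_[(uv[:,0]-K[0,2])/K[0,0],(uv[:,1]-K[1,2])/K[1,1]]
    p=d.copy()
    for _ in range(20): p=d/(1+k1*(p**2).sum(1,keepdims=True))
    R=E[:3,:3];o=-R.T@E[:3,3]
    return o,np.c_[p,np.ones(len(p))]@R
def plane(c,uv,z):
    o,d=ray(c,uv); return o+d*((z-o[2])/d[:,2:3])
def depth(c,uv):
    o,d=ray(c,uv); uv=np.atleast_2d(uv).astype(int)
    return o+d*c['range_z'][uv[:,1],uv[:,0]][:,None]
def save(n,im): cv2.imwrite('pics/'+n,im[:,:,::-1])
E
python3 - <<'E'
from h import *
for n in('scene','top'):
    c=grab(n); save(n+'0.png',c['frame']); print(n,c['extrinsics'],c['camera_matrix'],c['k1'])
o=get_obs();print(o)
E
```

```text
scene [[ 0.22618984  0.97386415 -0.0206583  -0.09019547]
 [ 0.68392962 -0.17387931 -0.708524   -0.34936697]
 [-0.69359818  0.14613211 -0.70538427  1.91790342]
 [ 0.          0.          0.          1.        ]] [[489.02131274   0.         243.41746594]
 [  0.         489.02131274 186.3554758 ]
 [  0.           0.           1.        ]] 0.04244364097756795
top [[ 0.00599569 -0.99972965 -0.02246515 -0.04493784]
 [-0.98618492 -0.00219247 -0.16563362  0.6219984 ]
 [ 0.16553958  0.02314788 -0.98593145  1.27290733]
 [ 0.          0.          0.          1.        ]] [[419.23182667   0.         258.36066353]
 [  0.         419.23182667 197.3532743 ]
 [  0.           0.           1.        ]] -0.022222593512997144
{'clock': 0.1, 'joint_pos': array([-1.10101243e+00,  2.41319245e-01,  3.84969611e-03,  1.33518400e+00,
       -1.31216896e-05,  1.57078238e+00]), 'joint_vel': array([ 1.95927296e-04, -2.23520605e-03,  2.32546709e-03, -1.42173863e-04,
       -1.22181229e-03, -1.50655377e-05]), 'tau': array([ 3.90053481e-05, -3.73138654e+01,  2.53009236e+01,  1.08774725e-02,
        3.31107037e-05, -1.53271981e-05]), 'eef_pos': array([ 0.22608811, -0.44533233,  0.23050762]), 'tool_rot': array([ 9.72537450e-01,  2.32744592e-01, -2.22497340e-04, -9.01585365e-04]), 'ft_force': array([-0.66513818,  0.42916491,  0.24318832]), 'ft_torque': array([-0.00628741, -0.04364531, -0.05280949]), 'grasp_force': 0.0, 'grip_width': 0.08550725750255649}
```

View pics/scene0.png

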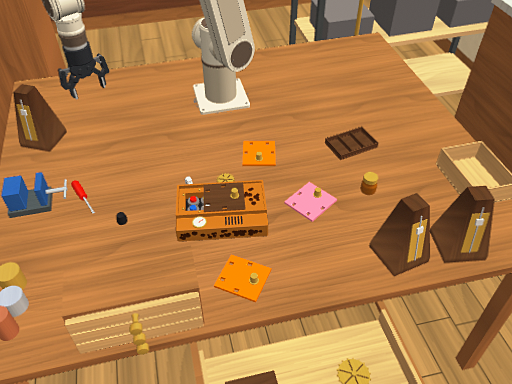

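View pics/top0.png

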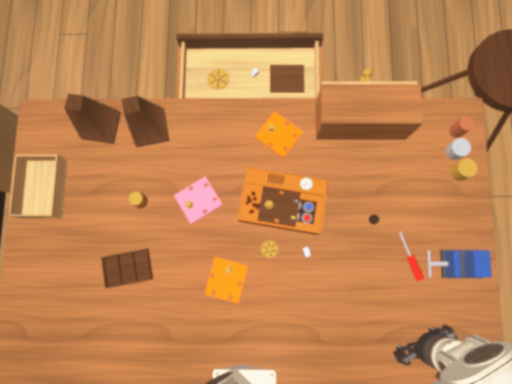

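The top view shows the case at about (283,200). Its console is on the far side, keys at (308,207) are exposed, and the cover's knob is near (270,204). Possible mix-ups for the cover are the orange plates at (279,133) and (227,280), the pink plate at (198,200) and the dark tray at (127,267). The walnut plate inside the case at (272,205) is the one that fits the description.

```bash
python3 - <<'E'
from h import *
c=dict(np.load('top.npz'))
f=c['frame'];save('crop1.png',cv2.resize(f[160:262,225:340],None,fx=5,fy=5,interpolation=cv2.INTER_CUBIC))
v,u=np.mgrid[150:260,220:345];uv=np.c_[u.ravel(),v.ravel()]
P=depth(c,uv);m=(P[:,2]>.035)&(P[:,2]<.12)
print(m.sum(),np.percentile(P[m,2],[2,10,25,50,75,90,98]))
r=cv2.minAreaRect((P[m,:2]*1000).astype(np.float32));print(r,cv2.boxPoints(r))
# knob
k=P[:,2]>.075
print('knob pts',k.sum(),P[k].round(4)[:40])
s=dict(np.load('scene.npz'));save('crop2.png',cv2.resize(s['frame'][165:250,165:280],None,fx=5,fy=5,interpolation=cv2.INTER_CUBIC))
v,u=np.mgrid[165:250,165:280];uv=np.c_[u.ravel(),v.ravel()]
P=depth(s,uv);m=(P[:,2]>.045)&(P[:,2]<.12)
r=cv2.minAreaRect((P[m,:2]*1000).astype(np.float32));print(r,cv2.boxPoints(r))
k=P[:,2]>.075
print('knob',k.sum(),P[k].mean(0),P[k].max(0))
E
```

```text
4315 [0.03781096 0.04768144 0.0510319  0.05598429 0.06206173 0.06475178
 0.06759719]
((614.9379272460938, -119.7042236328125), (262.2813415527344, 174.2766571044922), 80.68045043945312) [[ 507.71277   -235.00269  ]
 [ 679.6891    -263.22513  ]
 [ 722.1631      -4.4057617]
 [ 550.18677     23.81668  ]]
knob pts 88 [[ 0.403  -0.073   1.357 ]
 [ 0.403  -0.073   1.357 ]
 [ 0.403  -0.073   1.357 ]
 [ 0.403  -0.073   1.357 ]
 [ 0.403  -0.073   1.357 ]
 [ 0.403  -0.073   1.357 ]
 [ 0.403  -0.073   1.357 ]
 [ 0.403  -0.073   1.357 ]
 [ 0.403  -0.073   1.357 ]
 [ 0.403  -0.073   1.357 ]
 [ 0.403  -0.073   1.357 ]
 [ 0.403  -0.073   1.357 ]
 [ 0.403  -0.073   1.357 ]
 [ 0.403  -0.073   1.357 ]
 [ 0.403  -0.073   1.357 ]
 [ 0.403  -0.073   1.357 ]
 [ 0.403  -0.073   1.357 ]
 [ 0.403  -0.073   1.357 ]
 [ 0.403  -0.073   1.357 ]
 [ 0.403  -0.073   1.357 ]
 [ 0.403  -0.073   1.357 ]
 [ 0.403  -0.073   1.357 ]
 [ 0.6057 -0.0698  0.0819]
 [ 0.6053 -0.0728  0.0843]
 [ 0.605  -0.0759  0.0867]
 [ 0.6047 -0.079   0.0884]
 [ 0.403  -0.073   1.357 ]
 [ 0.6015 -0.0667  0.0891]
 [ 0.6017 -0.0698  0.0877]
 [ 0.6025 -0.0729  0.0826]
 [ 0.6017 -0.0759  0.0876]
 [ 0.6013 -0.079   0.0901]
 [ 0.6016 -0.082   0.0885]
 [ 0.5985 -0.0667  0.0886]
 [ 0.5986 -0.0698  0.0874]
 [ 0.5986 -0.0729  0.0876]
 [ 0.5988 -0.0759  0.0866]
 [ 0.5983 -0.079   0.0901]
 [ 0.5988 -0.0821  0.0865]
 [ 0.403  -0.073   1.357 ]]
((616.5440063476562, -117.53764343261719), (261.7303161621094, 182.7149658203125), 80.76385498046875) [[ 505.3666    -232.04294  ]
 [ 685.71265   -261.3694   ]
 [ 727.72144     -3.0323486]
 [ 547.37537     26.294098 ]]
knob 142 [ 0.97833559 -0.19431863  0.40914283] [ 1.58959804 -0.06335643  1.10346074]
```

View pics/crop1.png

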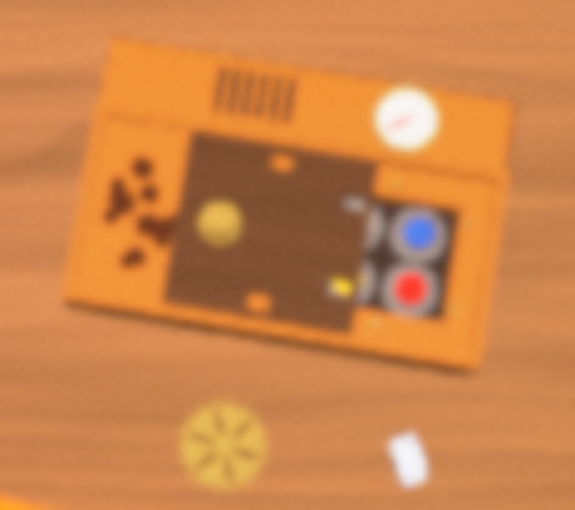

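View pics/crop2.png

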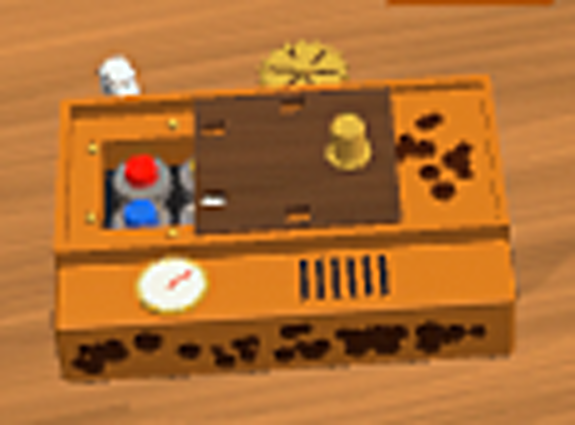

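The crop confirms the walnut plate. Its knob is at crop (220,222), blue is at (419,233), red at (410,289), and yellow shows through a slot at (343,287). White shows through the other slot in the scene crop at (213,202). Next I'll refine the positions with masks and rays.

```bash
cat >> h.py <<'E'
O=np.array([.5809,-.1785]);YAW=-.1625
def tocase(p):
    p=np.atleast_2d(p)[:,:2]-O;X=np.array([np.cos(YAW),np.sin(YAW)]);Y=np.array([-X[1],X[0]]);return np.c_[p@X,p@Y]*1000
def toworld(q):
    q=np.atleast_2d(q)/1000.;X=np.array([np.cos(YAW),np.sin(YAW)]);Y=np.array([-X[1],X[0]]);return O+q[:,:1]*X+q[:,1:]*Y
B={'top':(225,160,115,102),'scene':(165,165,115,85)}
H={'blue':((100,120,90),(125,255,255)),'red':((0,190,120),(4,255,255)),'yellow':((24,150,120),(32,255,255)),'knob':((18,90,90),(27,215,255))}
def blobs(c,n,key,nmax=3):
    x,y,w,h=B[n];hs=cv2.cvtColor(c['frame'][y:y+h,x:x+w],cv2.COLOR_RGB2HSV)
    m=cv2.inRange(hs,*H[key]);k,l,st,ce=cv2.connectedComponentsWithStats(m)
    return [(int(st[i,4]),ce[i]+[x,y]) for i in np.argsort(-st[1:,4])[:nmax]+1] if k>1 else []
E
python3 - <<'E'
from h import *
for n in('top','scene'):
    c=dict(np.load(n+'.npz'))
    for k,z in(('blue',.046),('red',.046),('yellow',.046),('knob',.085)):
        for a,uv in blobs(c,n,k):
            P=plane(c,uv,z)[0];print(n,k,a,uv.round(1),P.round(4),tocase(P).round(1))
    x=B[n];
c=dict(np.load('top.npz'));print(cv2.cvtColor(c['frame'],cv2.COLOR_RGB2HSV)[204,266:273])
print(toworld([[0,105],[0,150]]))
E
```

```text
top blue 18 [308.3 206.1] [ 0.5954 -0.1999  0.046 ] [[ 17.8 -18.7]]
top red 13 [306.6 217.4] [ 0.5596 -0.1942  0.046 ] [[-18.4 -18.9]]
top yellow 1 [293. 217.] [ 0.5607 -0.1515  0.046 ] [[-24.3  23.4]]
top knob 205 [269.2 248.7] [ 0.4597 -0.0769  0.085 ] [[-136.    80.6]]
top knob 52 [268.7 203.9] [ 0.5963 -0.075   0.085 ] [[ -1.5 104.6]]
top knob 15 [292.9 216.6] [ 0.5573 -0.149   0.085 ] [[-28.1  25.3]]
scene blue 29 [192.6 207.2] [ 0.5977 -0.1989  0.046 ] [[ 19.9 -17.4]]
scene red 31 [192.6 198.7] [ 0.5635 -0.1935  0.046 ] [[-14.7 -17.7]]
scene yellow 1 [199. 189.] [ 0.5275 -0.1683  0.046 ] [[-54.3   1.4]]
scene yellow 1 [183. 194.] [ 0.5367 -0.2188  0.046 ] [[-37.1 -47. ]]
scene yellow 1 [183. 208.] [ 0.5939 -0.2269  0.046 ] [[ 20.7 -45.7]]
scene knob 120 [225.  177.7] [ 0.5384 -0.0874  0.085 ] [[-56.7  83. ]]
scene knob 81 [234.1 193. ] [ 0.6084 -0.0748  0.085 ] [[ 10.3 106.8]]
scene knob 30 [197.9 224. ] [ 0.7001 -0.1964  0.085 ] [[120.5   1.6]]
[[ 20 167 225]
 [ 20 161 229]
 [ 21 163 229]
 [ 21 164 229]
 [ 20 162 228]
 [ 20 167 220]
 [ 18 167 199]]
[[ 0.59788751 -0.07488328]
 [ 0.60516787 -0.03047611]]
```

Request:
{"op": "send_rows", "data": {
  "steps": "0 0.035 0.02 0 0 0 0.12;0 0.035 0.02 0 0 0 0.12;0 0.035 0.02 0 0 0 0.12;0 0.035 0.02 0 0 0 0.12;0 0.035 0.02 0 0 0 0.12"
}}

```text
clock: 0.52
eef_pos: [0.4024, -0.3446, 0.2309]
tool_rot: [0.859, 0.512, -0.0, -0.0]
ft_force: [-0.2, 0.0, 0.2]
grip_width: 0.0426
grasp_force: 0.0
```

Request:
{"op": "send_rows", "data": {
  "steps": "0 0.013 0.018 0 0 0 0.12;0 0.013 0.018 0 0 0 0.12;0 0.013 0.018 0 0 0 0.12;0 0.013 0.018 0 0 0 0.12;0 0.013 0.018 0 0 0 0.12"
}}

```text
clock: 0.93
eef_pos: [0.4667, -0.2546, 0.2307]
tool_rot: [0.669, 0.743, -0.0, -0.001]
ft_force: [0.6, 0.1, -0.7]
grip_width: 0.0427
grasp_force: 0.0
```

Request:
{"op": "send_rows", "data": {
  "steps": "0 0.013 0.018 0 0 0 0.12;0 0.013 0.018 0 0 0 0.12;0 0.013 0.018 0 0 0 0.12;0 0.013 0.018 0 0 0 0.12;0 0.013 0.018 0 0 0 0.12"
}}

```text
clock: 1.35
eef_pos: [0.5316, -0.1647, 0.2307]
tool_rot: [0.42, 0.908, -0.0, -0.001]
ft_force: [0.7, 0.2, -0.2]
grip_width: 0.0429
grasp_force: 0.0
```

Request:
{"op": "send_rows", "data": {
  "steps": "0 0.013 0.018 -0.015 0 0 0.12;0 0.013 0.018 -0.015 0 0 0.12;0 0.013 0.018 -0.015 0 0 0.12;0 0.013 0.018 -0.015 0 0 0.12;0 0.0 0.0 -0.015 0 0 0.104"
}}

```text
clock: 1.77
eef_pos: [0.5851, -0.0905, 0.1548]
tool_rot: [0.139, 0.99, 0.001, 0.0]
ft_force: [0.5, -0.3, -0.3]
grip_width: 0.0426
grasp_force: 0.0
```

```bash
python3 - <<'E'
from h import *
o=get_obs();q=o['tool_rot'];print(o['joint_pos'].round(3),o['eef_pos'].round(4),np.degrees(2*np.arctan2(q[1],q[0]))-90,o['clock'])
E
```

```text
[-0.154  0.463  0.124  1.232  0.002  0.124] [ 0.5851 -0.0905  0.1548] 74.07221939348511 1.7667
```

Request:
{"op": "send_rows", "data": {
  "steps": "0 0.0065 0.008 -0.01 0 0 0.06;0 0.0065 0.008 -0.01 0 0 0.055;0 0 0 -0.01 0 0 0;0 0 0 -0.01 0 0 0;0 0 0 0 0 0 0"
}}

```text
clock: 2.18
eef_pos: [0.5942, -0.0779, 0.1134]
tool_rot: [0.087, 0.996, -0.0, -0.003]
ft_force: [-1.2, 0.7, -0.9]
grip_width: 0.0426
grasp_force: 0.0
```

```bash
python3 - <<'E'
from h import *
o=get_obs();q=o['tool_rot'];print(o['eef_pos'].round(4),np.degrees(2*np.arctan2(q[1],q[0]))-90,o['clock'])
c=grab('scene')
a=cv2.resize(c['frame'][110:260,160:310],(600,600),interpolation=cv2.INTER_CUBIC);save('v5.png',a)
E
```

```text
[ 0.5942 -0.0779  0.1134] 80.02575372015858 2.1833
```

View pics/v5.png

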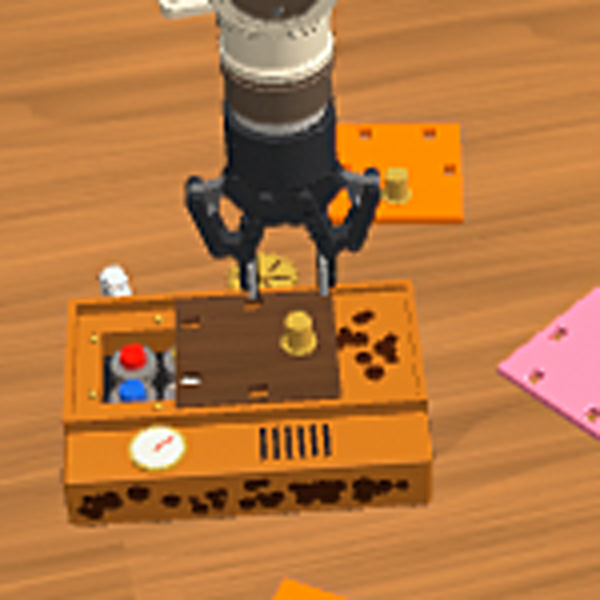

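The open fingers straddle the knob: tips at (252,300) and (325,290), knob top at (298,320). The view checks out, so I'll correct the small offset and descend.

Request:
{"op": "send_rows", "data": {
  "steps": "0 0.002 0.002 -0.01 0 0 0.012;0 0.002 0.0015 -0.012 0 0 0;0 0 0 -0.012 0 0 0;0 0 0 -0.011 0 0 0;0 0 0 0 0 0 0"
}}

```text
clock: 2.65
eef_pos: [0.5983, -0.0742, 0.0682]
tool_rot: [0.08, 0.997, 0.0, -0.003]
ft_force: [0.2, 0.7, -0.4]
grip_width: 0.0428
grasp_force: 0.0
```

Request:
{"op": "send_rows", "data": {
  "steps": "-0.4 0 0 0 0 0 0;-0.4 0 0 0 0 0 0;-0.4 0 0 0 0 0 0;-0.4 0 0 0 0 0 0;-0.4 0 0 0 0 0 0"
}}

```text
clock: 3.07
eef_pos: [0.6009, -0.0744, 0.0721]
tool_rot: [0.08, 0.997, -0.0, 0.001]
ft_force: [0.2, -1.5, 0.3]
grip_width: 0.0255
grasp_force: 0.0
```

Request:
{"op": "send_rows", "data": {
  "steps": "-0.4 0.0015 0.009 -0.001 0 0 0;-0.4 0.0015 0.009 -0.001 0 0 0;-0.4 0.0015 0.009 0 0 0 0;-0.4 0.0015 0.009 0 0 0 0;-0.4 0.0015 0.009 0 0 0 0"
}}

```text
clock: 3.48
eef_pos: [0.608, -0.0281, 0.0694]
tool_rot: [0.08, 0.997, -0.0, 0.0]
ft_force: [-0.5, -0.7, 1.9]
grip_width: 0.0257
grasp_force: 0.8
```

Request:
{"op": "send_rows", "data": {
  "steps": "-0.4 0 0.002 0 0 0 0;-0.4 0 0 0 0 0 0;0 0 -0.002 0 0 0 0;0 0 0 0.02 0 0 0;0 0 0 0.03 0 0 0"
}}

```text
clock: 3.9
eef_pos: [0.6047, -0.0294, 0.1158]
tool_rot: [0.081, 0.997, 0.0, -0.004]
ft_force: [0.5, -0.2, -1.0]
grip_width: 0.0427
grasp_force: 0.0
```

Request:
{"op": "send_rows", "data": {
  "steps": "0 0 -0.02 0.03 0 0 0;-1 -0.01 -0.04 0 0 0 0;-1 -0.015 -0.04 0 0 0 0;-1 -0.015 -0.04 0 0 0 0;-1 0 0 0 0 0 0"
}}

```text
clock: 4.32
eef_pos: [0.5657, -0.1744, 0.1495]
tool_rot: [0.085, 0.996, -0.002, -0.001]
ft_force: [-0.2, 0.5, -0.1]
grip_width: 0.0004
grasp_force: 0.0
```

```bash
python3 - <<'E'
from h import *
o=get_obs();q=o['tool_rot'];print(o['eef_pos'].round(4),np.degrees(2*np.arctan2(q[1],q[0]))-90,o['clock'],o['grip_width'])
c=grab('scene');t=grab('top')
a=cv2.resize(c['frame'][110:260,160:310],(500,500),interpolation=cv2.INTER_CUBIC)
b=cv2.resize(t['frame'][160:262,225:340],(300,266),interpolation=cv2.INTER_CUBIC)
w=np.zeros((500,800,3),np.uint8);w[:,:500]=a;w[:266,500:]=b;save('v6.png',w)
H['yellow']=((24,180,120),(32,255,255))
for n,d in(('scene',c),('top',t)):
    for k,z in(('blue',.046),('red',.046),('yellow',.046),('knob',.085)):
        for a,uv in blobs(d,n,k):
            P=plane(d,uv,z)[0];print(n,k,a,uv.round(1),P.round(4),tocase(P).round(1))
E
```

```text
[ 0.5657 -0.1744  0.1495] 80.26551130918347 4.3167 0.00043433041861221143
scene blue 29 [192.6 207.2] [ 0.5977 -0.1989  0.046 ] [[ 19.9 -17.4]]
scene red 31 [192.6 198.7] [ 0.5635 -0.1935  0.046 ] [[-14.7 -17.7]]
scene yellow 20 [206.2 197.4] [ 0.5683 -0.153   0.046 ] [[-16.6  23.1]]
scene yellow 1 [249. 187.] [ 0.5567 -0.0182  0.046 ] [[-49.8 154.3]]
scene knob 121 [225.  177.7] [ 0.5385 -0.0874  0.085 ] [[-56.6  83. ]]
scene knob 79 [249.9 192.1] [ 0.6157 -0.0293  0.085 ] [[ 10.2 152.9]]
scene knob 26 [198.6 224.8] [ 0.7035 -0.1952  0.085 ] [[123.7   3.4]]
top knob 114 [266.8 247.4] [ 0.4636 -0.0694  0.085 ] [[-133.4   88.7]]
top knob 51 [253.8 201.7] [ 0.603  -0.0292  0.085 ] [[ -2.4 150.9]]
```

View pics/v6.png

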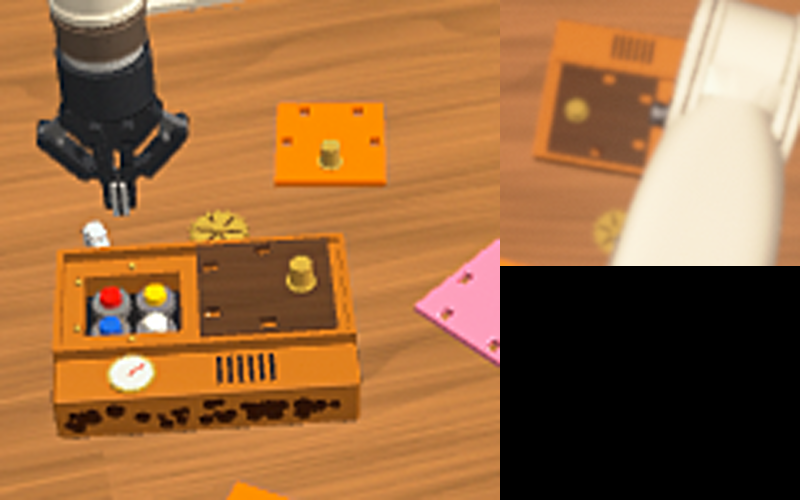

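The keys are all clear: red (112,296), yellow (155,295), blue (110,326), white (155,323). The cover sits at case y of about 118. I'll press white at (0.6027, -0.1601) first.

Request:
{"op": "send_rows", "data": {
  "steps": "-1 0.019 0.007 0 0 0 0;-1 0.018 0.007 0 0 0 0;-1 0 0 -0.03 0 0 0;-1 0 0 -0.03 0 0 0;-1 0 0 -0.02 0 0 0"
}}

```text
clock: 4.83
eef_pos: [0.6052, -0.1512, 0.0666]
tool_rot: [0.079, 0.997, 0.001, -0.001]
ft_force: [-1.1, -0.3, -0.9]
grip_width: 0.0001
grasp_force: 0.0
```

Request:
{"op": "send_rows", "data": {
  "steps": "-1 0 0 0 0 0 0;-1 0 0 0 0 0 0;-1 0 0 0 0 0 0;-1 0 0 0 0 0 0;-1 0 0 0 0 0 0"
}}

```text
clock: 5.25
eef_pos: [0.6071, -0.1535, 0.0715]
tool_rot: [0.08, 0.997, -0.0, 0.002]
ft_force: [-0.1, 1.4, -0.5]
grip_width: 0.0001
grasp_force: 0.0
```

```bash
python3 - <<'E'
from h import *
for i in range(3):
    o=get_obs();q=o['tool_rot'];print(o['eef_pos'].round(4),q.round(4),o['clock'],o['ft_force'].round(2));c=grab('scene')
save('v7.png',cv2.resize(c['frame'][150:250,160:280],(720,600),interpolation=cv2.INTER_CUBIC))
E
```

```text
[ 0.6071 -0.1535  0.0715] [ 8.020e-02  9.968e-01 -3.000e-04  1.900e-03] 5.25 [-0.06  1.4  -0.53]
[ 0.6068 -0.1536  0.0712] [ 8.030e-02  9.968e-01 -3.000e-04  1.700e-03] 5.3 [0.59 0.28 0.85]
[ 0.6065 -0.1536  0.0709] [ 8.030e-02  9.968e-01 -2.000e-04  1.400e-03] 5.35 [0.39 0.13 0.15]
```

View pics/v7.png

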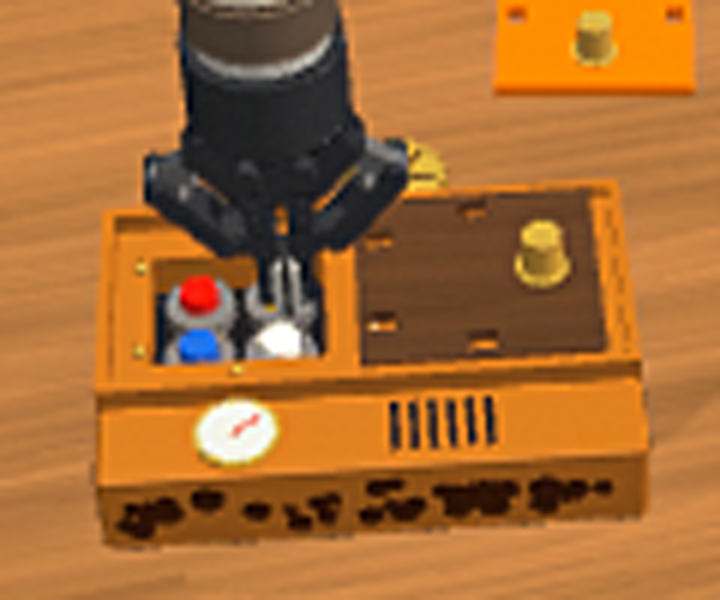

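Request:
{"op": "send_rows", "data": {
  "steps": "-1 -0.002 -0.0035 -0.005 0 0 0;-1 -0.002 -0.003 -0.005 0 0 0;-1 0 0 -0.005 0 0 0;-1 0 0 -0.004 0 0 0;-1 0 0 0 0 0 0"
}}

```text
clock: 5.82
eef_pos: [0.6004, -0.1597, 0.0486]
tool_rot: [0.081, 0.997, 0.0, -0.001]
ft_force: [-0.5, 0.8, -0.3]
grip_width: 0.0002
grasp_force: 0.0
```

Request:
{"op": "send_rows", "data": {
  "steps": "-1 0 0 0 0 0 0;-1 0 0 0 0 0 0;-1 0 0 0 0 0 0;-1 0 0 0 0 0 0;-1 0 0 0 0 0 0"
}}

```text
clock: 6.23
eef_pos: [0.6018, -0.1598, 0.0506]
tool_rot: [0.08, 0.997, -0.0, 0.0]
ft_force: [0.6, -0.5, -0.3]
grip_width: -0.0001
grasp_force: 0.0
```

Request:
{"op": "send_rows", "data": {
  "steps": "-1 0 0 -0.003 0 0 0;-1 0 0 -0.003 0 0 0;-1 0 0 -0.003 0 0 0;-1 0 0 -0.002 0 0 0;-1 0 0 0 0 0 0"
}}

```text
clock: 6.65
eef_pos: [0.6021, -0.16, 0.0402]
tool_rot: [0.08, 0.997, -0.0, 0.001]
ft_force: [-0.6, -0.9, 5.0]
grip_width: -0.0
grasp_force: 2.4
```

Request:
{"op": "send_rows", "data": {
  "steps": "-1 0 0 0 0 0 0;-1 0 0 0 0 0 0;-1 0 0 0 0 0 0;-1 0 0 0 0 0 0;-1 0 0 0 0 0 0"
}}

```text
clock: 7.07
eef_pos: [0.6021, -0.16, 0.0401]
tool_rot: [0.08, 0.997, -0.0, 0.001]
ft_force: [-0.4, -0.1, 5.7]
grip_width: -0.0001
grasp_force: 2.6
```

Request:
{"op": "send_rows", "data": {
  "steps": "-1 0 0 -0.001 0 0 0;-1 0 0 -0.001 0 0 0;-1 0 0 0 0 0 0;-1 0 0 0 0 0 0;-1 0 0 0 0 0 0"
}}

```text
clock: 7.48
eef_pos: [0.6021, -0.16, 0.0399]
tool_rot: [0.08, 0.997, -0.0, 0.001]
ft_force: [-2.8, 0.5, 14.5]
grip_width: -0.0004
grasp_force: 7.0
```

White hit its stop at z = 0.040. I'll lift and go on to yellow.

Request:
{"op": "send_rows", "data": {
  "steps": "-1 0 0 0.01 0 0 0;-1 0 0 0.015 0 0 0;-1 -0.012 0.002 0 0 0 0;-1 -0.012 0.002 0 0 0 0;-1 -0.011 0.002 0 0 0 0"
}}

```text
clock: 7.9
eef_pos: [0.5659, -0.1538, 0.0622]
tool_rot: [0.08, 0.997, 0.0, -0.0]
ft_force: [-0.9, 0.8, -0.2]
grip_width: -0.0
grasp_force: 0.0
```

Request:
{"op": "send_rows", "data": {
  "steps": "-1 0 0 -0.003 0 0 0;-1 0 0 -0.003 0 0 0;-1 0 0 -0.003 0 0 0;-1 0 0 0 0 0 0;-1 0 0 0 0 0 0"
}}

```text
clock: 8.32
eef_pos: [0.5669, -0.1539, 0.0527]
tool_rot: [0.08, 0.997, 0.0, -0.0]
ft_force: [-1.0, -0.1, -0.8]
grip_width: -0.0001
grasp_force: 0.0
```

Request:
{"op": "send_rows", "data": {
  "steps": "-1 0 0 -0.003 0 0 0;-1 0 0 -0.003 0 0 0;-1 0 0 -0.003 0 0 0;-1 0 0 -0.003 0 0 0;-1 0 0 -0.003 0 0 0"
}}

```text
clock: 8.73
eef_pos: [0.5672, -0.154, 0.0396]
tool_rot: [0.08, 0.997, -0.0, 0.001]
ft_force: [-10.0, 2.2, 31.1]
grip_width: 0.0004
grasp_force: 15.5
```

Request:
{"op": "send_rows", "data": {
  "steps": "-1 0 0 0 0 0 0;-1 0 0 0 0 0 0;-1 0 0 0 0 0 0;-1 0 0 0 0 0 0;-1 0 0 0 0 0 0"
}}

```text
clock: 9.15
eef_pos: [0.5671, -0.154, 0.04]
tool_rot: [0.08, 0.997, -0.0, 0.001]
ft_force: [-2.9, 1.3, 9.5]
grip_width: -0.0002
grasp_force: 5.2
```

Request:
{"op": "send_rows", "data": {
  "steps": "-1 0 0 0.01 0 0 0;-1 0 0 0.015 0 0 0;-1 0.01 -0.015 0 0 0 0;-1 0.01 -0.015 0 0 0 0;-1 0.009 -0.0155 0 0 0 0"
}}

```text
clock: 9.57
eef_pos: [0.5961, -0.1996, 0.0639]
tool_rot: [0.08, 0.997, -0.0, 0.0]
ft_force: [0.3, -0.2, -0.4]
grip_width: 0.0
grasp_force: 0.0
```

Request:
{"op": "send_rows", "data": {
  "steps": "-1 0 0 -0.003 0 0 0;-1 0 0 -0.003 0 0 0;-1 0 0 -0.003 0 0 0;-1 0 0 0 0 0 0;-1 0 0 0 0 0 0"
}}

```text
clock: 9.98
eef_pos: [0.5947, -0.1984, 0.0536]
tool_rot: [0.08, 0.997, 0.0, -0.001]
ft_force: [-0.7, -0.2, -0.7]
grip_width: 0.0002
grasp_force: 0.0
```

Request:
{"op": "send_rows", "data": {
  "steps": "-1 0 0 -0.003 0 0 0;-1 0 0 -0.003 0 0 0;-1 0 0 -0.003 0 0 0;-1 0 0 -0.003 0 0 0;-1 0 0 -0.002 0 0 0"
}}

```text
clock: 10.4
eef_pos: [0.5957, -0.1991, 0.0404]
tool_rot: [0.08, 0.997, 0.0, 0.0]
ft_force: [-0.7, 0.6, 4.8]
grip_width: 0.0002
grasp_force: 2.3
```

Request:
{"op": "send_rows", "data": {
  "steps": "-1 0 0 -0.001 0 0 0;-1 0 0 0 0 0 0;-1 0 0 0 0 0 0;-1 0 0 0 0 0 0;-1 0 0 0 0 0 0"
}}

```text
clock: 10.82
eef_pos: [0.5957, -0.199, 0.0401]
tool_rot: [0.08, 0.997, 0.0, 0.0]
ft_force: [-1.3, 0.9, 6.1]
grip_width: 0.0001
grasp_force: 2.9
```

Request:
{"op": "send_rows", "data": {
  "steps": "-1 0 0 -0.001 0 0 0;-1 0 0 -0.001 0 0 0;-1 0 0 0 0 0 0;-1 0 0 0.01 0 0 0;-1 0 0 0.03 0 0 0"
}}

```text
clock: 11.23
eef_pos: [0.5923, -0.1983, 0.0734]
tool_rot: [0.08, 0.997, 0.001, -0.004]
ft_force: [-0.8, 0.0, -0.9]
grip_width: 0.0003
grasp_force: 0.0
```

Request:
{"op": "send_rows", "data": {
  "steps": "-1 0 0 0.04 0 0 0;0 0.0025 0.035 0.004 0 0 0;0 0.0025 0.035 0 0 0 0;0 0.0025 0.035 0 0 0 0;0 0.0025 0.035 0 0 0 0"
}}

```text
clock: 11.65
eef_pos: [0.6057, -0.0585, 0.1216]
tool_rot: [0.081, 0.997, -0.0, 0.0]
ft_force: [0.9, -0.1, 0.0]
grip_width: 0.0428
grasp_force: 0.0
```

Request:
{"op": "send_rows", "data": {
  "steps": "0 0 0.02 0 0 0 0;0 0 0.01 0 0 0 0;0 0 0 0 0 0 0;0 0 0 0 0 0 0;0 0 0 0 0 0 0"
}}

```text
clock: 12.07
eef_pos: [0.6056, -0.0308, 0.1212]
tool_rot: [0.081, 0.997, -0.0, -0.0]
ft_force: [1.1, -0.3, -0.5]
grip_width: 0.0428
grasp_force: 0.0
```

```bash
python3 - <<'E'
from h import *
o=get_obs();print(o['eef_pos'].round(4),o['clock'],o['grip_width'])
c=grab('scene');t=grab('top')
a=cv2.resize(c['frame'][130:250,160:290],(500,460),interpolation=cv2.INTER_CUBIC)
b=cv2.resize(t['frame'][160:262,225:340],(300,266),interpolation=cv2.INTER_CUBIC)
w=np.zeros((460,800,3),np.uint8);w[:,:500]=a;w[:266,500:]=b;save('v8.png',w)
for n,d in(('scene',c),('top',t)):
    for a,uv in blobs(d,n,'knob'): P=plane(d,uv,.085)[0];print(n,a,uv.round(1),P.round(4))
E
```

```text
[ 0.6056 -0.0308  0.1212] 12.0667 0.042805126400862537
scene 119 [225.  177.7] [ 0.5383 -0.0876  0.085 ]
scene 79 [249.9 192.1] [ 0.6157 -0.0293  0.085 ]
scene 27 [198.9 224.8] [ 0.7035 -0.1944  0.085 ]
top 79 [273.2 248.6] [ 0.4599 -0.0888  0.085 ]
top 45 [294. 215.] [ 0.5622 -0.1522  0.085 ]
```

View pics/v8.png

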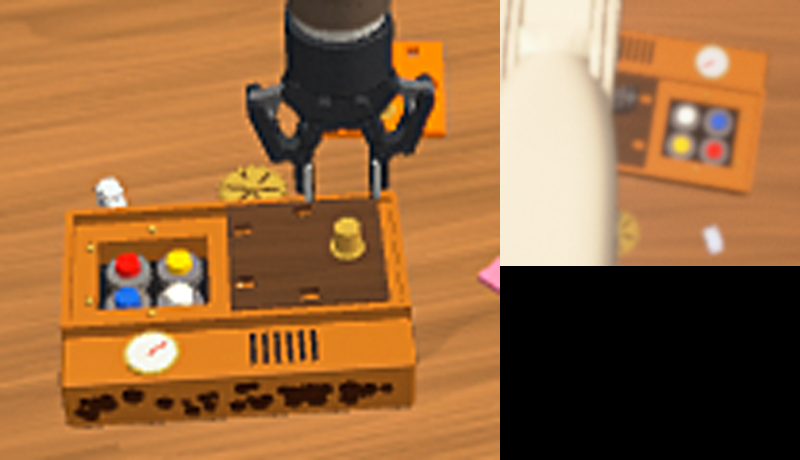

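Request:
{"op": "send_rows", "data": {
  "steps": "0 0 0.001 -0.015 0 0 0;0 0 0 -0.015 0 0 0;0 0 0 -0.012 0 0 0;0 0 0 -0.01 0 0 0;0 0 0 0 0 0 0"
}}

```text
clock: 12.58
eef_pos: [0.6038, -0.0295, 0.0667]
tool_rot: [0.081, 0.997, -0.0, -0.002]
ft_force: [-1.3, -0.3, -0.4]
grip_width: 0.0424
grasp_force: 0.0
```

Request:
{"op": "send_rows", "data": {
  "steps": "-0.4 0 0 0 0 0 0;-0.4 0 0 0 0 0 0;-0.4 0 0 0 0 0 0;-0.4 0 0 0 0 0 0;-0.4 0 0 0 0 0 0"
}}

```text
clock: 13.0
eef_pos: [0.6061, -0.0284, 0.0701]
tool_rot: [0.08, 0.997, 0.0, 0.001]
ft_force: [1.1, -1.0, 1.0]
grip_width: 0.0258
grasp_force: 0.0
```

Request:
{"op": "send_rows", "data": {
  "steps": "-0.4 -0.0013 -0.008 0 0 0 0;-0.4 -0.0013 -0.008 0 0 0 0;-0.4 -0.0013 -0.008 0 0 0 0;-0.4 -0.0013 -0.008 0 0 0 0;-0.4 -0.0013 -0.008 0 0 0 0"
}}

```text
clock: 13.42
eef_pos: [0.599, -0.0694, 0.0695]
tool_rot: [0.081, 0.997, 0.0, 0.0]
ft_force: [-0.6, 1.5, 2.1]
grip_width: 0.0258
grasp_force: 0.7
```

Request:
{"op": "send_rows", "data": {
  "steps": "-0.4 -0.0013 -0.008 0 0 0 0;-0.4 -0.0013 -0.008 0 0 0 0;-0.4 -0.0013 -0.008 0 0 0 0;-0.4 -0.0013 -0.008 0 0 0 0;-0.4 -0.0013 -0.008 0 0 0 0"
}}

```text
clock: 13.83
eef_pos: [0.5924, -0.1092, 0.0693]
tool_rot: [0.08, 0.997, -0.0, -0.0]
ft_force: [-0.2, 0.8, 0.2]
grip_width: 0.0256
grasp_force: 0.7
```

Request:
{"op": "send_rows", "data": {
  "steps": "-0.4 -0.001 -0.006 0 0 0 0;-0.4 -0.001 -0.006 0 0 0 0;-0.4 -0.001 -0.006 0 0 0 0;-0.4 -0.001 -0.006 0 0 0 0;-0.4 0 0 0 0 0 0"
}}

```text
clock: 14.25
eef_pos: [0.5882, -0.1339, 0.0691]
tool_rot: [0.081, 0.997, -0.001, -0.0]
ft_force: [-0.7, 0.2, 0.5]
grip_width: 0.0257
grasp_force: 0.0
```

Request:
{"op": "send_rows", "data": {
  "steps": "-0.4 -0.0005 -0.003 0 0 0 0;-0.4 -0.0005 -0.003 0 0 0 0;-0.4 -0.0005 -0.003 0 0 0 0;-0.4 -0.0005 -0.003 0 0 0 0;-0.4 0 0 0 0 0 0"
}}

```text
clock: 14.67
eef_pos: [0.5865, -0.1451, 0.0693]
tool_rot: [0.081, 0.997, -0.0, -0.0]
ft_force: [0.1, 0.5, -0.0]
grip_width: 0.0256
grasp_force: 0.0
```

Request:
{"op": "send_rows", "data": {
  "steps": "-0.4 -0.0003 -0.001 0 0 0 0;-0.4 0 -0.001 0 0 0 0;-0.4 0 -0.001 0 0 0 0;-0.4 0 -0.001 0 0 0 0;-0.4 0 0 0 0 0 0"
}}

```text
clock: 15.08
eef_pos: [0.5863, -0.1484, 0.0693]
tool_rot: [0.08, 0.997, -0.0, -0.0]
ft_force: [1.2, 0.4, -0.5]
grip_width: 0.0261
grasp_force: 0.2
```

```bash
python3 - <<'E'
from h import *
c=grab('scene');print(get_obs()['eef_pos'])
v,u=np.mgrid[165:250,165:280];uv=np.c_[u.ravel(),v.ravel()];P=depth(c,uv);Q=tocase(P)
for y in range(-60,65,15):
    r=[]
    for x in(-40,-15,15,40):
        m=(abs(Q[:,0]-x)<6)&(abs(Q[:,1]-y)<6)&(P[:,2]<.075)&(P[:,2]>0.03);r.append(round(np.median(P[m,2])*1000,1) if m.any() else None)
    print(y,r)
for a,uv in blobs(c,'scene','knob'): p=plane(c,uv,.085)[0];print(a,uv.round(1),p.round(4),tocase(p).round(1))
save('v9.png',cv2.resize(c['frame'][150:250,160:280],(720,600),interpolation=cv2.INTER_CUBIC))
E
```

```text
[ 0.58627679 -0.14840215  0.06927206]
-60 [np.float64(61.7), np.float64(60.1), np.float64(60.2), np.float64(60.9)]
-45 [np.float64(58.4), np.float64(57.3), np.float64(57.8), np.float64(58.6)]
-30 [np.float64(58.3), np.float64(59.7), np.float64(59.4), np.float64(58.5)]
-15 [np.float64(58.3), np.float64(58.0), np.float64(58.3), np.float64(58.4)]
0 [np.float64(57.9), np.float64(58.2), np.float64(57.6), np.float64(56.2)]
15 [np.float64(57.7), np.float64(57.2), np.float64(58.2), np.float64(59.2)]
30 [np.float64(57.9), None, np.float64(60.2), np.float64(58.0)]
45 [np.float64(57.0), None, np.float64(58.4), np.float64(59.7)]
60 [np.float64(58.3), np.float64(55.5), np.float64(59.4), np.float64(59.4)]
75 [209.4 196. ] [ 0.6023 -0.1469  0.085 ] [[16.  34.6]]
45 [230.  178.2] [ 0.5446 -0.0735  0.085 ] [[-52.8  97.8]]
30 [197.9 224. ] [ 0.7001 -0.1964  0.085 ] [[120.5   1.6]]
```

View pics/v9.png

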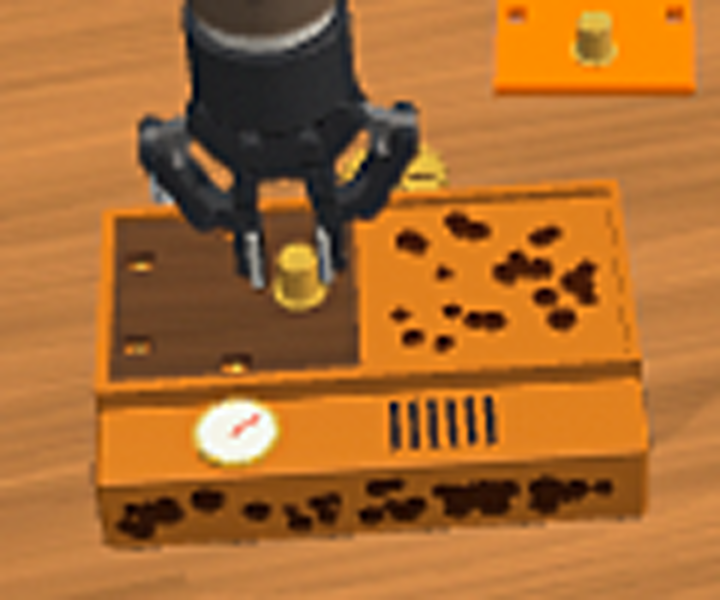

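The cover has dropped. Its plate reads about 58 mm everywhere, with brass pins showing in the slots at (140,265), (137,348) and (236,366). I'll open and retreat.

Request:
{"op": "send_rows", "data": {
  "steps": "-0.4 0 0.002 0 0 0 0;0 0 0 0 0 0 0;0 0 0 0 0 0 0;0 0 0 0 0 0 0;0 0 0 0 0 0 0"
}}

```text
clock: 15.55
eef_pos: [0.5863, -0.1464, 0.0693]
tool_rot: [0.08, 0.997, -0.0, 0.0]
ft_force: [0.1, 0.4, -0.5]
grip_width: 0.043
grasp_force: 0.0
```

Request:
{"op": "send_rows", "data": {
  "steps": "0 0 0 0.01 0 0 0;0 0 0 0.02 0 0 0;0 0 0 0.03 0 0 0;0 0 0 0.03 0 0 0;0 -0.01 0 0.03 0 0 0"
}}

```text
clock: 15.97
eef_pos: [0.5773, -0.1463, 0.1911]
tool_rot: [0.08, 0.997, -0.0, 0.001]
ft_force: [1.6, -0.3, -0.2]
grip_width: 0.0427
grasp_force: 0.0
```

Request:
{"op": "send_rows", "data": {
  "steps": "0 -0.04 0 0 0 0 0;0 -0.04 0 0 0 0 0;0 -0.04 0 0 0 0 0;0 -0.04 0 0 0 0 0;0 0 0 0 0 0 0"
}}

```text
clock: 16.38
eef_pos: [0.4066, -0.1446, 0.1882]
tool_rot: [0.081, 0.997, 0.001, -0.005]
ft_force: [-0.8, -0.0, -0.9]
grip_width: 0.043
grasp_force: 0.0
```

```bash
python3 - <<'E'
from h import *
c=grab('scene');o=get_obs();print(o['eef_pos'],o['ft_force'].round(1))
v,u=np.mgrid[165:250,165:280];uv=np.c_[u.ravel(),v.ravel()];P=depth(c,uv);Q=tocase(P)
for y in range(-45,50,15):
    r=[]
    for x in(-40,-20,20,40):
        m=(abs(Q[:,0]-x)<6)&(abs(Q[:,1]-y)<6)&(P[:,2]<.075)&(P[:,2]>0.03);r.append(float(round(np.median(P[m,2])*1000,1)) if m.any() else None)
    print(y,r)
save('v10.png',cv2.resize(c['frame'][130:250,150:300],(750,600),interpolation=cv2.INTER_CUBIC))
E
```

```text
[ 0.4114879  -0.14555835  0.18943435] [ 0.2  0.6 -0.2]
-45 [58.8, 59.2, 56.4, 57.8]
-30 [58.3, 58.9, 58.0, 58.5]
-15 [58.1, 59.3, 59.7, 58.2]
0 [56.9, 60.1, 59.4, 55.4]
15 [58.4, 59.2, 58.3, 58.6]
30 [61.0, None, 59.6, 59.0]
45 [58.7, 58.2, 58.7, 59.1]
```

View pics/v10.png

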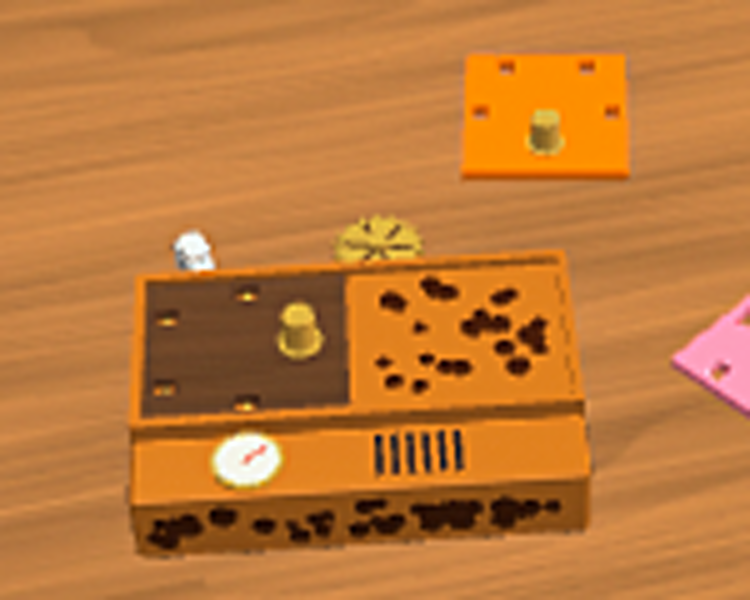

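The cover lies flat over all four pins, which show at (167,320), (247,295), (164,389) and (246,404). The wheel and weight haven't moved. Handing in.

```bash
python3 -c "
from workcell import *
print(job_done())"
```

```text
the job is handed in; nothing more can be done
None
```

I slid the cover back, pressed white, yellow and blue fully in that order without touching red, then slid the cover home flat over its four pins and handed the job in at about 16.5 s; the verdict wasn't shown.

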